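# Fit the tube handle and tip the lock-barrel tote into its pick corner

## Robot

A 7-joint arm with a two-finger parallel gripper is mounted at the origin on the work surface. World frame = base frame: x ahead of the robot, y to its left, z up, the work surface at z = 0. Lengths are in m, angles in rad, forces in N, time in s.
With the tool pointing down it reaches from about 0.4 to 0.85 m from the base axis. Payload 10.4 kg.
Tool frame: the origin (TCP) lies at the very end of the fingers, on their centre line; the grasp point (between the pads) lies 19 mm behind it; z points along the fingers, y is the line along which they close (so a half turn about z gives the same grasp; the last joint's range is limited). The gripper opens to 87 mm and grips with 3 to 60 N. Pads are 19 mm wide; open, the fingers measure 117 mm over their backs; the gripper's body (75 mm by 190 mm) begins 51 mm behind the grasp point.
Start: joints at [1.325, 0.332, -0.065, 1.46, 0.022, 1.35, -0.088], TCP at [0.138, -0.61, 0.199] pointing down, gripper open.
Joint ranges: [-2.6, 2.6], [-0.5, 2.12], [-1.47, 1.34], [0.16, 2.42], [-1.27, 4.41], [0.06, 2.06], [-2.6, 2.6]. Speed limits (rad/s): [2.22, 2.22, 2.79, 2.79, 3.14, 3.14, 3.14].

## Interface

Orientations are given as a unit quaternion [x, y, z, w].
In Python, from bench import * gives the robot as it stands.
- The arm moves only by the tool step_arm, never from a script. Its arguments are lists of equal length, an entry for each row: "delta_pos": the shift along the world's x, y, z in units of 25 mm (1.0 is 25 mm), a list of three; "turn": the turn about the world's z in units of 0.12 rad (1.0 is 0.12 rad). In form: {"delta_pos": [[tx, ty, tz], ...], "turn": [turn, ...]}. A call has 1 to 12 rows; each row shifts and turns the commanded pose from where the row before left it; what a row does not reach is not made up. A row lasts 1/10 s, in which the tool goes at most 50 mm and 8.59 degrees, less where a joint would pass 70% of its speed; a pose out of reach is approached as far as the arm can. A call with a number of a shift or a turn outside -1 to 1 is refused whole. A call with a gripper value outside its range is refused whole. "grip" is the closure, from 0 (fully open) to 1 (shut), set as the call begins (left out, the last holds). The fingers move at their own pace and stop on an object; "newtons" is the grip in N (left out, the last holds). Time passes only in rows, so rows that do not move let the fingers close. It gives the time, the measured TCP pose, the force, the opening and the grip force at its end, in the units of the state.
- read_state(): the state, without advancing time (a new reading comes with each control period).
- camera(name): name is "scene" or "top" or "wrist"; returns a dict with "image" (400x640x3 uint8, red, green, blue), "z_map" (400x640 float32, m along the optical axis (not along the pixel's ray), 0 where there is no reading), "mtx" (3x3 intrinsics, pixels), "dist" ([k1, k2, p1, p2, k3] as OpenCV has them; the pictures are not rectified), "view" (4x4, takes a point from world to camera coordinates). Camera axes: x right, y up, looking along -z (the intrinsics and any distortion apply to the point x, -y, -z); pixel columns grow to the right and rows downward; lengths in m; the calibration is good to about 2 mm. A picture is of the moment at which its call begins.
- close_job(): hands the job in; it is judged then, once.
The state is a dict: "time": time; "joint_positions": joint angles; "joint_vel": joint speeds; "joint_torque": joint torques, N m; "ee_pos": TCP position; "eef_rot": TCP orientation; "ft_force": force on the tool from outside, world axes, zero at the start; "torque": the same for the moment, N m; "width": finger opening in m; "grip_force": force on a finger pad.
Only numpy, scipy, OpenCV 4.12 (cv2) and the standard library are available. Lean on these libraries where they do the work, as an engineer would, in place of code of your own. Each camera call takes 0.05 s, during which the arm holds its last target. There are 200 camera calls.

## Task

Push the loose tube handle fully down over the upright spigot beside the tilting tote while the tote is still level. Then lean that handle over, away from the tote, until all four brass lock barrels have slid down into the tote's low corner next to the handle, and finish while still holding the handle so that the tote stays tilted: do not let go. Spill no barrel, tip the tote only by its fitted handle, and leave the other things on the bench where they are.

Things in the scene. Friction and masses are not known exactly. Their poses are not given: they have to be found in the camera images.
- stand: Fixed grey steel stand of the tilting tote: base plate 270 x 120 x 10 mm, two cheeks 76 mm high beside the spigot. Origin on the bench straight below hinge and spigot. Its y is parallel to the level hinge axis, 60 mm above the bench; its x points level from the hinge to the tote. It cannot move in a run; place and yaw differ between runs.
- tote (a joint): Tilt of the tote: 0 = level (rests on a rubber post), grows to an end stop at 0.85 as its far side rises; the spigot, and a handle on it, then leans away from the tote, towards the stand's -x. It falls back to 0 by its weight when not held (about 0.5 to 0.75 N m about the hinge). The hinge is 60 mm above the bench, straight below the spigot.
- tote_floor (a point): Centre of the tote's inner floor; moves with the tote, axes as spigot_base. The tote is an open grey plastic box, 150 x 150 mm outside, 45 mm high, walls and floor 5 mm, set cornerwise: one diagonal along the stand's x, corners 30 and 242 mm and centre 136 mm from the hinge line. When level its inner floor is 55 mm and its rim 95 mm above the bench.
- spigot_base (a point): Centre of the foot of the steel spigot, on the flat top (36 x 40 mm) of its block, 80 mm above the bench when level and 20 mm above the hinge axis. Moves with the tote; z points up along the spigot, x to the tote, y parallel to the hinge. The spigot is a round pin 18 mm in diameter, 70 mm high, its last 12 mm tapering to 8 mm.
- handle_home (a point): Point on the spigot's axis 65 mm above spigot_base, moves with the tote: where the handle's middle is when fully home.
- low_corner (a point): Inner corner of the tote nearest the handle, 8 mm above the tote's inner floor, 37 mm from the hinge line; moves with the tote.
- sleeve: Loose tube handle: plain bare aluminium tube open at both ends, 130 mm long, 32 mm outside, 22 mm bore (2 mm clearance each side on the spigot), 0.15 kg, standing upright on the bench. Origin at the centre of its lower end, z along the tube. Pushed home, its lower end stands on the block at spigot_base.
- sleeve_mid (a point): Centre of the tube handle, half way along it (65 mm from either end).
- barrel0_center (a point): Centre of one of the four like brass lock barrels: plain cylinder 16 mm in diameter, 28 mm long, about 45 g, x along its length, lying loose on the tote's floor; it slides and rolls easily on the smooth plastic (friction about 0.2).
- barrel1_center (a point): Centre of one of the four like brass lock barrels: plain cylinder 16 mm in diameter, 28 mm long, about 45 g, x along its length, lying loose on the tote's floor; it slides and rolls easily on the smooth plastic (friction about 0.2).
- barrel2_center (a point): Centre of one of the four like brass lock barrels: plain cylinder 16 mm in diameter, 28 mm long, about 45 g, x along its length, lying loose on the tote's floor; it slides and rolls easily on the smooth plastic (friction about 0.2).
- barrel3_center (a point): Centre of one of the four like brass lock barrels: plain cylinder 16 mm in diameter, 28 mm long, about 45 g, x along its length, lying loose on the tote's floor; it slides and rolls easily on the smooth plastic (friction about 0.2).
- padlock: Bystander: brass padlock lying flat, 45 x 50 x 22 mm body, steel shackle to its +x reaching 56 mm out. Origin under the body.
- bar_stub: Bystander: short solid steel round bar, 30 mm diameter, 55 mm high, upright (not the handle). Origin under it.
- screwdriver: Bystander: screwdriver 190 mm long lying along its x. Origin on its underside.
- oil_can: Bystander: small can 48 mm diameter, 110 mm high. Origin under it.
- brush: Bystander: brush 180 mm long lying along its x. Origin on its underside.
- mug: Bystander: white mug 76 mm diameter, 85 mm high, handle to its +y. Origin under it.
- blanks_box: Bystander: open cardboard box of key blanks, 120 x 90 x 40 mm. Origin under it.

How it is judged:
On the way:
1. the tube handle is fully down on the spigot while the tote is level (distance between sleeve_mid and handle_home below 0.01 m and angle between the z axis of sleeve and the z axis of spigot_base, either way round below 0.15 rad and value of joint tote below 0.1 rad), for 0.2 s.
At the end, for the whole second after the job is handed in: Fingers still on the tube handle (over 1 N), none on the tote; handle home on the spigot (middle within 10 mm, in line within 0.15 rad); tote still, tilted over 0.35 rad; every barrel centre within 85 mm of the low corner (value of joint tote above 0.35 rad and velocity of joint tote between -0.1 and 0.1 rad/s and distance between sleeve_mid and handle_home below 0.01 m and angle between the z axis of sleeve and the z axis of spigot_base, either way round below 0.15 rad and distance between each of barrel0_center, barrel1_center, barrel2_center, barrel3_center and low_corner below 0.085 m and contact force between the fingers and sleeve above 1 N and contact force between each of the arm, the fingers and tote below 0.5 N); the arm keeps its last pose, push and grip.
It fails at once if the tote is tilted before the handle is on the spigot (value of joint tote above 0.15 rad and distance between sleeve_mid and handle_home above 0.03 m).
It fails at once if a barrel is spilled or taken out of the tote (z of any of barrel0_center, barrel1_center, barrel2_center, barrel3_center in the frame of low_corner above 0.08 m or z of any of barrel0_center, barrel1_center, barrel2_center, barrel3_center in the frame of low_corner below -0.02 m).
It fails at once if another thing on the bench is shifted by more than 30 mm (distance of any of padlock, bar_stub, screwdriver, oil_can, brush, mug, blanks_box from where it was at the start of the episode above 0.03 m).
It also fails if it takes over 48 s, if anything falls off the work surface, if the arm or the gripper's body presses on something with over 40 N, if the wrist force passes 120 N, or if a joint passes its speed limit or range.

## Working session

There is one attempt and no reset: what is moved stays moved. The work goes in short steps, Python scripts to look and compute and a tool call to move; the robot and the scene stay as the last step left them, time stands still between calls to the robot, and variables do not carry over. Pictures are saved under pics/ and viewed, at most 10 in all, crops included, and the job is handed in when it is done.

Besides the shell and the picture viewer there is one more tool, called after ">>>" in YAML: its name, and indented under it one key for each argument. step_arm: Moves the arm, as the interface text tells. Shifts and turns lie within -1 to 1; 1 stands for 25 mm of shift or 0.12 rad of turn. Its arguments: {"type":"object","properties":{"delta_pos":{"type":"array"},"turn":{"type":"array"},"grip":{"type":"number"},"newtons":{"type":"number"}},"required":["delta_pos","turn"]}

```bash
mkdir -p pics; cat > h.py <<'E'
from bench import *
import numpy as np, cv2
def snap(n):
    c=camera(n); np.savez(f'{n}.npz',**{k:np.array(v) for k,v in c.items()}); return c
def cloud(c):
    "world xyz for every pixel, from depth"
    h,w=c['z_map'].shape
    u,v=np.meshgrid(np.arange(w),np.arange(h))
    p=cv2.undistortPoints(np.stack([u,v],-1).reshape(-1,1,2).astype(float),np.array(c['mtx']),np.array(c['dist'])).reshape(h,w,2)
    z=c['z_map'].astype(float)
    P=np.stack([p[...,0]*z,-p[...,1]*z,-z,np.ones_like(z)],-1)
    W=P@np.linalg.inv(c['view']).T
    W[z==0]=np.nan
    return W[...,:3]
E
python3 - <<'E'
from h import *
for n in('top','scene'):
    c=snap(n); cv2.imwrite(f'pics/{n}1.png',c['image'][...,::-1])
    print(n,np.linalg.inv(c['view'])[:3].round(3).tolist(),c['dist'])
s=read_state();print({k:np.round(v,3).tolist() for k,v in s.items()})
E
```

```text
top [[-0.03, 0.999, -0.043, 0.48], [-1.0, -0.03, 0.004, -0.028], [0.002, 0.043, 0.999, 1.097]] [-0.01932619  0.          0.          0.          0.        ]
scene [[-0.326, -0.682, 0.655, 1.248], [0.945, -0.22, 0.242, 0.229], [-0.021, 0.698, 0.716, 0.895]] [-0.03255213  0.          0.          0.          0.        ]
{'time': 0.1, 'joint_positions': [1.325, 0.333, -0.065, 1.461, 0.022, 1.35, -0.088], 'joint_vel': [-0.0, -0.001, 0.001, -0.001, 0.001, -0.0, 0.001], 'joint_torque': [0.002, -62.454, 0.025, -39.072, -0.061, 0.037, 0.0], 'ee_pos': [0.138, -0.609, 0.198], 'eef_rot': [0.994, 0.111, -0.0, -0.001], 'ft_force': [-0.355, -0.879, -0.243], 'torque': [0.001, 0.01, 0.071], 'grip_force': 0.0, 'width': 0.087}
```

View pics/top1.png

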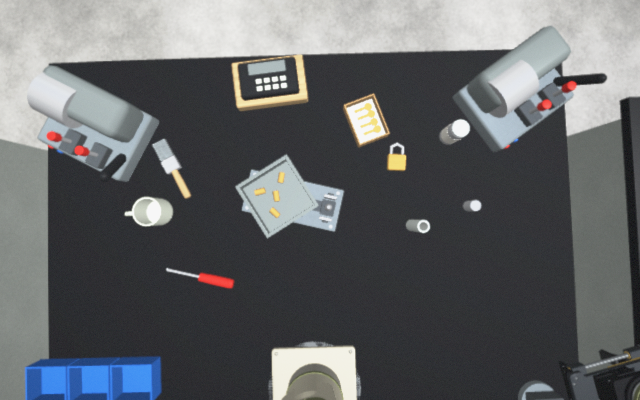

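View pics/scene1.png

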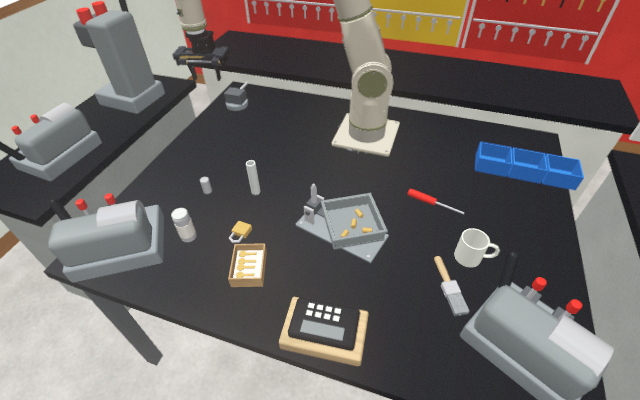

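The top view shows the tube's upper end near (424,226), the spigot near (327,207) and the tote centre near (276,196). The solid stub is at (472,206). The scene view shows the tube standing at (253,178). Next I'll measure these.

```bash
cat > m.py <<'E'
from h import *
def load(n): return dict(np.load(n+'.npz'))
for n in ('top','scene'):
    c=load(n);W=cloud(c);z=W[...,2]
    def reg(name,box,lo,hi):
        u0,v0,u1,v1=box;m=np.zeros(z.shape,bool);m[v0:v1,u0:u1]=1
        m&=(z>lo)&(z<hi)
        p=W[m]; 
        if len(p)<3: print(n,name,len(p));return p
        print(n,name,len(p),'med',np.median(p,0).round(4),'min',p.min(0).round(4),'max',p.max(0).round(4))
        return p
    if n=='top': sb,tb,pb=(400,212,436,240),(228,148,320,240),(305,180,350,235)
    else: sb,tb,pb=(240,152,266,200),(315,185,392,252),(298,178,322,222)
    p=reg('sleeve_top',sb,.122,.14); reg('sleeve',sb,.03,.12)
    c2,r=cv2.minEnclosingCircle(p[:,:2].astype(np.float32)); print('  ring circle',np.round(c2,4),r)
    reg('spigot_hi',pb,.125,.16); reg('spigot_mid',pb,.1,.14)
    q=reg('tote_rim',tb,.088,.101)
    print('  rim rect',cv2.minAreaRect(q[:,:2].astype(np.float32)))
E
python3 m.py
```

```text
top sleeve_top 80 med [ 0.4467 -0.2891  0.1293] min [ 0.4321 -0.3042  0.1225] max [ 0.4623 -0.2734  0.134 ]
top sleeve 150 med [ 0.4473 -0.279   0.0836] min [ 0.4316 -0.3008  0.0314] max [ 0.4622 -0.2723  0.1199]
  ring circle [ 0.4467 -0.2888] 0.016058659180998802
top spigot_hi 40 med [ 0.5014 -0.0519  0.1446] min [ 0.4941 -0.0597  0.1312] max [ 0.5091 -0.0446  0.1525]
top spigot_mid 10 med [ 0.5014 -0.0522  0.1385] min [ 0.4941 -0.0597  0.1004] max [ 0.5091 -0.0041  0.1398]
top tote_rim 839 med [0.5376 0.0838 0.0949] min [ 0.4296 -0.0275  0.0882] max [0.6412 0.1863 0.1004]
  rim rect ((0.5355967283248901, 0.0799713209271431), (0.15824365615844727, 0.15836113691329956), 30.572229385375977)
scene sleeve_top 50 med [ 0.4487 -0.288   0.1292] min [ 0.4323 -0.3042  0.1222] max [ 0.462  -0.2725  0.1322]
scene sleeve 209 med [ 0.4578 -0.2812  0.0781] min [ 0.4335 -0.3035  0.0306] max [ 0.465  -0.2711  0.1199]
  ring circle [ 0.447  -0.2914] 0.0195802953094244
scene spigot_hi 46 med [ 0.5057 -0.05    0.139 ] min [ 0.4965 -0.0584  0.1252] max [ 0.5102 -0.043   0.1513]
scene spigot_mid 58 med [ 0.5074 -0.0496  0.1216] min [ 0.4984 -0.0587  0.1004] max [ 0.5116 -0.043   0.1393]
scene tote_rim 644 med [0.5377 0.0826 0.0945] min [ 0.4284 -0.0466  0.088 ] max [0.6413 0.1871 0.1004]
  rim rect ((0.5330039262771606, 0.07063592970371246), (0.17249003052711487, 0.17256571352481842), 30.904460906982422)
```

>>> step_arm:
  delta_pos:
    - [0.9, 0.9, 0]
    - [0.9, 0.9, 0]
    - [0.9, 0.9, 0]
    - [0.9, 0.9, 0]
    - [0.9, 0.9, 0]
    - [0.9, 0.9, 0]
    - [0.9, 0.9, 0]
    - [0.9, 0.9, 0]
    - [0.9, 0.9, 0]
    - [0.9, 0.9, 0]
    - [0.9, 0.9, 0]
    - [0.9, 0.9, 0]
  turn: [0.76, 0.76, 0.76, 0.76, 0.76, 0.76, 0.76, 0.76, 0.76, 0.76, 0.76, 0.76]
  grip: 0

```text
time: 1.3
ee_pos: [0.4087, -0.3384, 0.1985]
eef_rot: [0.79, 0.613, -0.0, -0.0]
ft_force: [1.3, -0.2, 0.7]
width: 0.0869
grip_force: 0.0
```

>>> step_arm:
  delta_pos:
    - [0.5, 0.5, 0]
    - [0.5, 0.5, 0]
    - [0.5, 0.5, 0]
    - [0, 0.5, 0]
    - [0, 0, 0]
    - [0, 0, 0]
  turn: [0, 0, 0, 0, 0, 0]

```text
time: 1.9
ee_pos: [0.4449, -0.2901, 0.1988]
eef_rot: [0.791, 0.612, -0.0, 0.0]
ft_force: [-0.7, -1.2, 0.3]
width: 0.0871
grip_force: 0.0
```

>>> step_arm:
  delta_pos:
    - [0.1, 0.06, -0.8]
    - [0, 0, -0.9]
    - [0, 0, -0.9]
    - [0, 0, -0.9]
    - [0, 0, -0.8]
    - [0, 0, 0]
    - [0, 0, 0]
  turn: [0, 0, 0, 0, 0, 0, 0]

```text
time: 2.6
ee_pos: [0.4477, -0.2888, 0.0917]
eef_rot: [0.791, 0.612, -0.0, -0.0]
ft_force: [0.1, -0.4, -0.3]
width: 0.087
grip_force: 0.0
```

>>> step_arm:
  delta_pos:
    - [0, 0, 0]
    - [0, 0, 0]
    - [0, 0, 0]
    - [0, 0, 0]
    - [0, 0, 0]
    - [0, 0, 0]
    - [0, 0, 0]
    - [0, 0, 0]
    - [0, 0, 0]
    - [0, 0, 0]
  turn: [0, 0, 0, 0, 0, 0, 0, 0, 0, 0]
  grip: 1
  newtons: 25

```text
time: 3.6
ee_pos: [0.448, -0.2881, 0.0913]
eef_rot: [0.791, 0.612, -0.0, -0.0]
ft_force: [0.4, 0.3, 0.6]
width: 0.0314
grip_force: 25.0
```

>>> step_arm:
  delta_pos:
    - [0, 0, 0.5]
    - [0, 0, 0.9]
    - [0, 0, 1]
    - [0, 0, 1]
    - [0, 0, 1]
    - [0, 0, 1]
    - [0, 0, 0.8]
    - [0, 0, 0.4]
    - [0, 0, 0]
    - [0, 0, 0]
  turn: [0, 0, 0, 0, 0, 0, 0, 0, 0, 0]

```text
time: 4.6
ee_pos: [0.4478, -0.2879, 0.2555]
eef_rot: [0.791, 0.612, -0.0, -0.0]
ft_force: [0.0, 0.2, -2.4]
width: 0.0315
grip_force: 25.0
```

>>> step_arm:
  delta_pos:
    - [0.1, 0.4, 0.3]
    - [0.2, 0.9, 0.3]
    - [0.2, 0.9, 0]
    - [0.2, 0.9, 0]
    - [0.2, 0.9, 0]
    - [0.2, 0.9, 0]
    - [0.2, 0.9, 0]
    - [0.2, 0.9, 0]
    - [0.2, 0.9, 0]
    - [0.2, 0.9, 0]
    - [0.2, 0.7, 0]
    - [0.06, 0.26, 0]
  turn: [0, 0, 0, 0, 0, 0, 0, 0, 0, 0, 0, 0]

```text
time: 5.8
ee_pos: [0.5021, -0.0487, 0.2711]
eef_rot: [0.79, 0.613, 0.0, -0.0]
ft_force: [0.6, 0.1, -1.7]
width: 0.0312
grip_force: 25.0
```

>>> step_arm:
  delta_pos:
    - [0, 0, 0]
    - [0, 0, 0]
    - [0, 0, 0]
    - [0, 0, 0]
  turn: [0, 0, 0, 0]

```text
time: 6.2
ee_pos: [0.5019, -0.0525, 0.2712]
eef_rot: [0.791, 0.611, -0.0, 0.0]
ft_force: [-0.4, 0.3, -2.1]
width: 0.0311
grip_force: 25.0
```

```bash
python3 - <<'E'
from h import *
c=snap('scene');W=cloud(c);z=W[...,2]
im=c['image'][130:260,260:420];cv2.imwrite('pics/s2.png',cv2.resize(im[...,::-1],None,fx=4.5,fy=4.5))
x,y=W[...,0],W[...,1]
near=(abs(x-.502)<.035)&(abs(y+.0515)<.035)
for lo,hi in((.1,.125),(.125,.15),(.165,.185),(.185,.205),(.205,.23)):
    p=W[near&(z>lo)&(z<hi)]
    if len(p): print(lo,len(p),np.median(p,0).round(4),p.min(0).round(4),p.max(0).round(4))
print(np.linalg.inv(c['view'])[:2,3], np.round(read_state()['ee_pos'],4),read_state()['time'])
E
```

```text
0.1 36 [ 0.5073 -0.051   0.1124] [ 0.5001 -0.0588  0.1   ] [ 0.5103 -0.0435  0.1248]
0.125 40 [ 0.5055 -0.0493  0.1384] [ 0.4945 -0.0582  0.125 ] [ 0.5112 -0.0438  0.1498]
0.165 11 [ 0.5122 -0.0481  0.1829] [ 0.4987 -0.0635  0.1798] [ 0.5152 -0.0375  0.185 ]
0.185 57 [ 0.5128 -0.0478  0.1945] [ 0.4934 -0.0674  0.1854] [ 0.5175 -0.038   0.205 ]
0.205 73 [ 0.513  -0.0486  0.2172] [ 0.5012 -0.0668  0.2057] [ 0.517  -0.0381  0.2293]
[1.24841937 0.22913068] [ 0.502  -0.0523  0.2713] 6.25
```

View pics/s2.png

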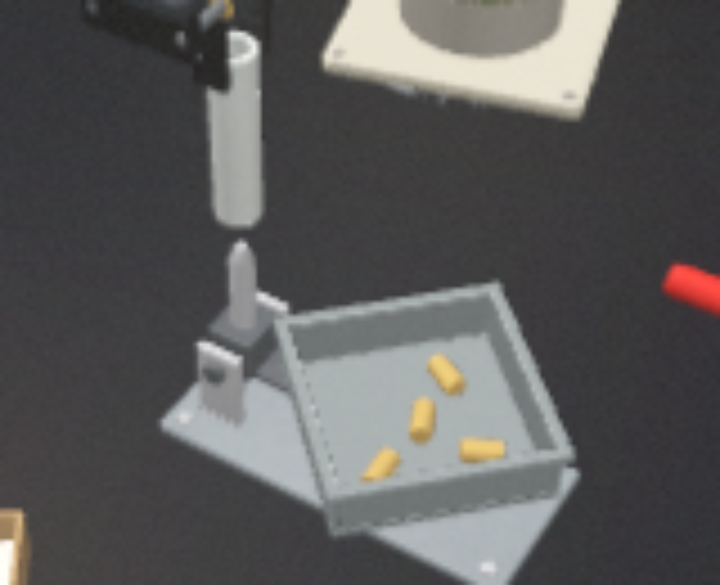

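The scene crop shows the tube hanging just above the spigot: its lower end is at (238,222) and the spigot tip at (241,243). It's off sideways by about 1 mm, so I'll correct that and lower it.

>>> step_arm:
  delta_pos:
    - [0, 0.04, -0.4]
    - [0, 0, -0.4]
    - [0, 0, -0.4]
    - [0, 0, -0.4]
    - [0, 0, -0.4]
    - [0, 0, 0]
    - [0, 0, 0]
  turn: [0, 0, 0, 0, 0, 0, 0]

```text
time: 6.95
ee_pos: [0.5021, -0.0505, 0.2212]
eef_rot: [0.791, 0.612, -0.0, -0.0]
ft_force: [0.4, -0.3, -1.8]
width: 0.0311
grip_force: 25.0
```

Entering without contact force, so I'll continue down.

>>> step_arm:
  delta_pos:
    - [0, 0, -0.4]
    - [0, 0, -0.4]
    - [0, 0, -0.4]
    - [0, 0, -0.4]
    - [0, 0, -0.3]
    - [0, 0, 0]
    - [0, 0, 0]
  turn: [0, 0, 0, 0, 0, 0, 0]

```text
time: 7.65
ee_pos: [0.5022, -0.0505, 0.1738]
eef_rot: [0.791, 0.612, 0.0, -0.0]
ft_force: [-0.4, 0.2, -1.7]
width: 0.0316
grip_force: 25.0
```

>>> step_arm:
  delta_pos:
    - [0, 0, -0.1]
    - [0, 0, -0.1]
    - [0, 0, 0]
    - [0, 0, 0]
    - [0, 0, 0]
  turn: [0, 0, 0, 0, 0]

```text
time: 8.15
ee_pos: [0.5034, -0.0505, 0.171]
eef_rot: [0.791, 0.612, 0.001, 0.001]
ft_force: [-3.4, 1.1, 13.8]
width: 0.0315
grip_force: 25.1
```

```bash
python3 - <<'E'
from h import *
c=snap('scene')
im=c['image'][130:260,260:420];cv2.imwrite('pics/s3.png',cv2.resize(im[...,::-1],None,fx=4.5,fy=4.5))
s=read_state();print(s['ee_pos'],s['ft_force'],s['torque'],np.round(s['joint_positions'],2))
E
```

```text
[ 0.50339286 -0.05055478  0.1710319 ] [-3.72630506 -0.06465879 14.36239585] [ 0.06523885  0.95093882 -0.02477828] [ 0.65  0.14 -0.69  1.78  0.1   1.25 -0.32]
```

View pics/s3.png

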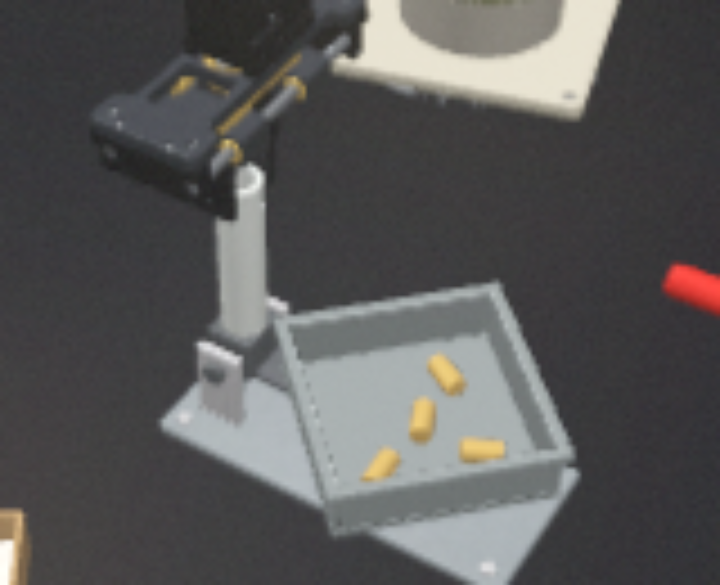

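The tube now stands on the block with about 14 N of press, and the tote is level with four barrels in it. Next I'll tilt it along the arc (r = 0.13 m, direction -(0.249, 0.969)).

>>> step_arm:
  delta_pos:
    - [-0.064, -0.25, -0.006]
    - [-0.064, -0.25, -0.02]
    - [-0.064, -0.25, -0.033]
    - [-0.064, -0.25, -0.045]
    - [-0.063, -0.244, -0.058]
    - [-0.063, -0.244, -0.07]
    - [0, 0, 0]
    - [0, 0, 0]
  turn: [0, 0, 0, 0, 0, 0, 0, 0]

```text
time: 9.0
ee_pos: [0.495, -0.0878, 0.1658]
eef_rot: [0.791, 0.612, 0.002, 0.002]
ft_force: [-1.3, 1.8, 16.6]
width: 0.0309
grip_force: 25.1
```

```bash
python3 - <<'E'
from h import *
c=snap('scene')
im=c['image'][130:260,260:420];cv2.imwrite('pics/s4.png',cv2.resize(im[...,::-1],None,fx=4.5,fy=4.5))
s=read_state();print(s['ee_pos'],s['ft_force'],s['torque'],s['eef_rot'])
E
```

```text
[ 0.49501562 -0.08766751  0.16588488] [-0.88616866  1.04502463 16.40749964] [0.33677997 0.06214135 0.00604909] [0.79084275 0.61201197 0.00204127 0.00222111]
```

View pics/s4.png

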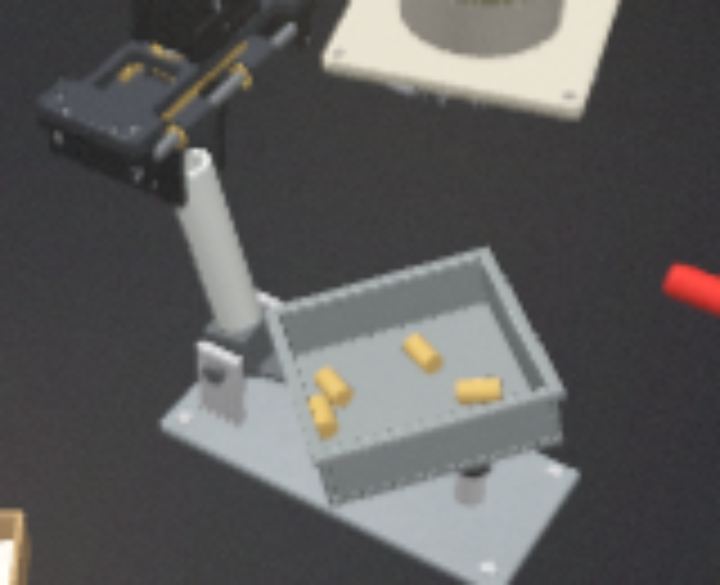

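The tilt is about 0.28 rad, the handle is still on its block, and the barrels are sliding to the near corner. I'll keep tilting.

>>> step_arm:
  delta_pos:
    - [-0.061, -0.236, -0.084]
    - [-0.061, -0.236, -0.096]
    - [-0.058, -0.227, -0.107]
    - [-0.058, -0.227, -0.117]
    - [-0.055, -0.215, -0.13]
    - [-0.055, -0.215, -0.14]
    - [-0.053, -0.205, -0.15]
    - [0, 0, 0]
    - [0, 0, 0]
    - [0, 0, 0]
    - [0, 0, 0]
    - [0, 0, 0]
  turn: [0, 0, 0, 0, 0, 0, 0, 0, 0, 0, 0, 0]

```text
time: 10.25
ee_pos: [0.4842, -0.1289, 0.1449]
eef_rot: [0.791, 0.611, 0.001, 0.003]
ft_force: [-3.0, -4.8, 14.0]
width: 0.0308
grip_force: 25.0
```

>>> step_arm:
  delta_pos:
    - [0, 0, 0]
    - [0, 0, 0]
    - [0, 0, 0]
    - [0, 0, 0]
    - [0, 0, 0]
    - [0, 0, 0]
    - [0, 0, 0]
    - [0, 0, 0]
    - [0, 0, 0]
    - [0, 0, 0]
  turn: [0, 0, 0, 0, 0, 0, 0, 0, 0, 0]

```text
time: 11.25
ee_pos: [0.4842, -0.1289, 0.1449]
eef_rot: [0.791, 0.611, 0.001, 0.003]
ft_force: [-2.5, -5.4, 14.1]
width: 0.0309
grip_force: 25.0
```

```bash
python3 - <<'E'
from h import *
x=np.array([.249,.969]);x/=np.linalg.norm(x);S=np.array([.5022,-.0505])
for n in('scene','top'):
    c=snap(n);im=c['image'];W=cloud(c)
    hsv=cv2.cvtColor(im,cv2.COLOR_RGB2HSV)
    m=cv2.inRange(hsv,(14,90,90),(32,255,255)).astype(bool)
    d=W[...,:2]-S; a=d@x; b=d@np.array([-x[1],x[0]])
    m&=(a>0)&(a<.25)&(abs(b)<.12)
    k,l,st,ce=cv2.connectedComponentsWithStats(m.astype(np.uint8))
    # hinge-frame polar angle of the tote floor: fit over all tote pixels
    for i in range(1,k):
        if st[i,4]<8: continue
        q=l==i; t=.62; A=a[q];Z=W[...,2][q]-.06
        u=A*np.cos(t)+Z*np.sin(t); w=-A*np.sin(t)+Z*np.cos(t)
        dist=np.sqrt((u-.037)**2+b[q]**2)
        print(n,st[i,4],'u',u.mean().round(3),'b',b[q].mean().round(3),'w',w.mean().round(3),'dist mean/max',dist.mean().round(3),dist.max().round(3))
    if n=='scene': cv2.imwrite('pics/s5.png',cv2.resize(im[130:260,260:420,::-1],None,fx=4.5,fy=4.5))
s=read_state();print(s['ee_pos'],s['ft_force'],s['grip_force'],s['time'])
E
```

```text
scene 139 u 0.073 b -0.001 w 0.003 dist mean/max 0.041 0.062
top 256 u 0.069 b -0.001 w 0.005 dist mean/max 0.037 0.061
[ 0.48422205 -0.12887331  0.1449178 ] [-2.19468474 -5.14218356 14.25441042] 25.031986471676646 11.35
```

View pics/s5.png

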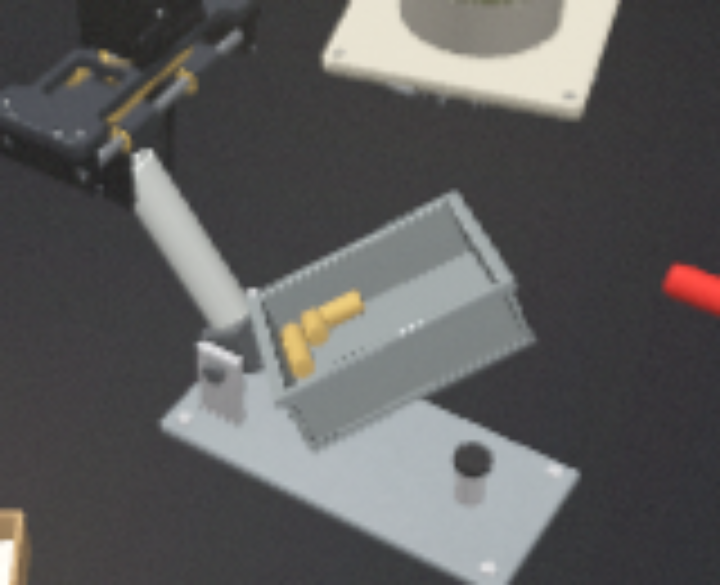

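The scene view shows the tote tilted about 0.6 rad with the barrels bunched in the near corner around (315,330) and the handle still home. I'll count the barrels in the top view.

```bash
python3 -c "
import numpy as np,cv2
im=np.load('top.npz')['image'][140:250,225:385]
cv2.imwrite('pics/t6.png',cv2.resize(im[...,::-1],None,fx=4.5,fy=4.5))"
```

```text
(no output)
```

View pics/t6.png

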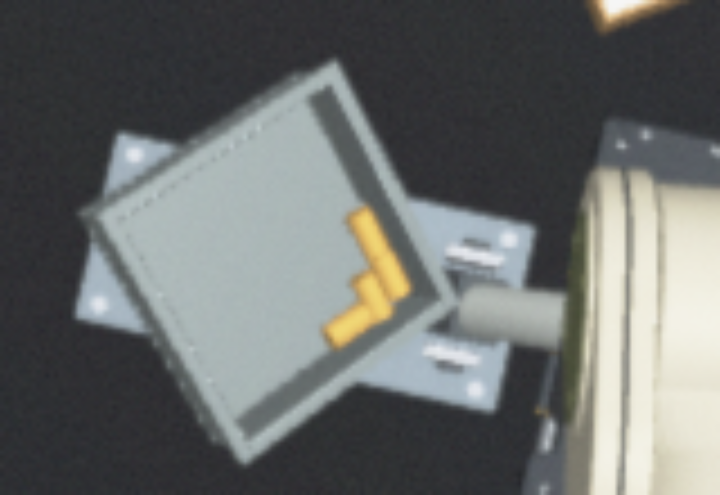

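The top view shows all four barrels in the low corner: two along the upper wall at (375,250), one at (372,295) and one at (350,328). All are well within 85 mm, so I'm handing in.

```bash
python3 -c "
from bench import *
print(close_job())"
```

```text
the job is handed in; nothing more can be done
None
```

The job is handed in, with no verdict returned: the handle is home on the spigot and still gripped, the tote is held tilted at about 0.6 rad, and all four barrels are in the low corner (within about 62 mm), none spilled.

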